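# Set up the citrus juicer: pulp selector, splined cone, press to start

### The arm

A 6-joint arm with a two-finger parallel gripper is mounted at the origin on a cart in front of the work surface, level with it; the furniture and walls round the work are solid. World frame = base frame: x ahead of the robot, y to its left, z up, the work surface at z = 0. Lengths are in m, angles in rad, forces in N, time in s.
With the tool pointing down it reaches from about 0.35 to 0.775 m from the base axis. Payload 5.5 kg.
Tool frame: the origin (TCP) lies midway between the tips of the shut fingers; the grasp point (between the pads) lies 19 mm behind it; z points along the fingers, y is the line along which they close (so a half turn about z gives the same grasp; the last joint's range is limited). The gripper opens to 85 mm and grips with 20 to 120 N. Pads are 22 mm wide; open, the fingers measure 114 mm over their backs; the gripper's body (76 mm by 85 mm) begins 54 mm behind the grasp point. The pads swing forward as they close: fully open they stand 13 mm farther back than shut.
Start: joints at [-1.387, 0.313, 0.046, 1.304, 0, 1.431], TCP at [0.183, -0.545, 0.231] pointing down, gripper open.
Joint ranges: [-2.76, 2.76], [-0.86, 1.69], [-1.03, 1.26], [-2.2, 2.34], [-1.47, 1.5], [-3.14, 3.14]. Speed limits (rad/s): [2.57, 2.57, 3.14, 3.14, 3.14, 3.14].

### API

Orientations are given as a unit quaternion [w, x, y, z].
In Python, from workcell import telemetry, imaging, env gives the robot as it stands. The module is installed in compiled form; this text tells all that it offers.
- The arm moves only by the tool step_arm, never from a script. Its argument "moves" is a list of rows, each a list of 3 entries, a list of its own where there are three numbers: the shift along the tool's x, y, z in mm, then the turn, a rotation vector about the tool's x, y, z in rad, then the finger opening in mm, from 0 to 85.4. A call has 1 to 8 rows; each row is the pose to reach, as a shift and turn from the pose commanded when the call began, along the tool's axes at that moment; what a row does not reach only later rows make up. A row lasts 1/12 s, in which the tool goes at most 41.7 mm and 7.16 degrees, less where a joint would pass 70% of its speed; a pose out of reach is approached as far as the arm can. A call with a gripper value outside its range is refused whole. The fingers move at their own pace and stop on an object; "grip_force" is the grip in N (left out, the last holds). Time passes only in rows, so rows that repeat a pose let the fingers close. It gives the time, the measured TCP pose, the force, the opening and the grip force at its end, in the units of the state.
- telemetry.get_state(): the state, without advancing time (a new reading comes with each control period).
- imaging.read_camera(name): name is "scene" or "top"; returns the picture (480x640x3 uint8, red, green, blue); there is no depth.
- imaging.camera_params(name): a dict with "camera_matrix" (3x3 intrinsics, pixels), "pose" (4x4, takes a point from camera to world coordinates). Camera axes: x right, y up, looking along -z (the intrinsics and any distortion apply to the point x, -y, -z); pixel columns grow to the right and rows downward; lengths in m; the calibration is good to about 2 mm. A picture is of the moment at which its call begins. camera_params takes no time and is no camera call.
- env.hand_in(): hands the job in; it is judged then, once.
The state is a dict: "clock": time; "joint_pos": joint angles; "qvel": joint speeds; "tau": joint torques, N m; "tcp_pos": TCP position; "orientation": TCP orientation; "wrist_force": force on the tool from outside, world axes, zero at the start; "ft_torque": the same for the moment, N m; "finger_gap": finger opening in m; "grip_force": force on a finger pad.
Only numpy, scipy, OpenCV 4.12 (cv2) and the standard library are available. Lean on these libraries where they do the work, as an engineer would, in place of code of your own. Each camera call takes 0.05 s, during which the arm holds its last target. There are 200 camera calls.

### The job

Get the citrus juicer ready for oranges. First slide the pulp selector on its front deck to the middle tick; then take the larger of the two juicing cones, turn it so that the keyways underneath match the splines of the drive stem, slide it down the stem until it is fully home, and press it straight down against the start spring to the bottom of its travel. Finish while still gripping the cone and keeping it pressed down, and leave the smaller cone and the breakfast things where they are.

Things in the scene. Friction and masses are not known exactly. Their poses are not given: they have to be found in the camera images.
- juicer: White electric citrus juicer, fixed; place and yaw vary. Origin: on the worktop under the stem's axis; x points from its front deck to its round back, y to its left, z up. Housing 160 wide, x from -150 (front) to +80, deck top at z = 95. A steel strainer dish, 160 across, stands on it round the stem, rim at z = 137. On its left a spout ends over a glass, 122 from the axis.
- pulp_slider (a joint): Pulp selector, m: 0 at the right-hand end of its slot (short tick, y = -30 mm in the juicer's frame), 0.030 at the middle tick (medium length), 0.060 at the left-hand end (long tick). It moves along the juicer's +y, takes about 2 N and stays where it is left. It starts near the right-hand end.
- slider_top (a point): Centre of the top face of the pulp selector's grip: a black upright block, 12 along its travel (juicer's y), 24 across it (juicer's x), standing 18 above the deck (its top at z = 113 mm). Flat deck free on both sides of it; pinch it along its travel or push it. Three raised ticks lie in front of the slot.
- middle_tick (a point): Where slider_top must be: over the slot level with the middle tick, at slider-top height. Axes as the juicer's.
- stem_shoulder (a point): On the axis of the grey upright drive stem in the middle of the dish, at the top of its round shoulder (39 across, 130 above the worktop when not pressed), on which the cone's underside lands. x and y turn with the stem, which starts at any angle; a gear train holds it (about 0.12 N m to turn it).
- stem_tip (a point): Top of the stem, 21 above the shoulder, same axes. The stem: a round core 13 across with a tapered nose, and four splines 90 degrees apart along its own +-x and +-y, each 6 wide, reaching 12 from the axis and up to 14 above the shoulder, with slightly rounded crests.
- press_switch (a joint): How far the stem is pressed down, m: 0 (up) to 0.006 (bottom of its travel, start switch closed). A spring pushes it up with 4 N at 0 and about 9 N at 0.006.
- cone_large: Larger juicing cone, white plastic, loose, upright on its flange on the worktop, about 80 g. Origin: centre of its underside; z up through the tip. Underneath, a socket 22 deep: hole 17 across with four keyways 8.5 wide reaching 14 from the axis along its own +-x and +-y (a dark drip slot in the flange over each). It meshes in any of four positions, with 1.2 of play.
- cone_grip (a point): Grip point of the larger cone, on its axis, 36 above its underside; axes as the cone's. The ribbed dome is 52 across with upright round sides from 20 to 42 above the underside, so it can be gripped across from any direction; blunt tip at 66. Flange 74 across, 3 thick.
- cone_small: The smaller juicing cone (for lemons), same make: flange 62 across, dome 41 across, 54 high. To be left alone. The two cones swap places from start to start.
- glass: Drinking glass, 78 across, 86 high, upright under the juicer's spout; origin at the centre of its underside. Leave it.
- mug: White mug with green dots, 78 across, 93 high, to the left of the juicer and its glass. Leave it.
- jar: Jar with a black lid, 63 across, 94 high, at the right. Leave it.
- bowl: White china bowl, 118 across, 76 high, to the left in front. Leave it.
- spoon: Teaspoon, 132 long, 9 high, lying at the right. Leave it.
Mind the look-alikes: they are no part of the job. What is shaped like the cone_large but blue or orange is not meant.

How it is judged:
On the way, in this order (a step that is already met when the one before it is completed fails the run):
1. the pulp selector stands at the middle tick (within 5 mm) (value of joint pulp_slider between 0.025 and 0.035 m), for 0.2 s.
2. the larger cone is on the stem with splines meshed, its underside on the shoulder (horizontal distance between cone_large and stem_shoulder below 0.003 m and z of cone_large in the frame of stem_shoulder below 0.003 m and angle between cone_large's own z axis and vertical below 0.09 rad), for 0.2 s.
At the end, for the whole second after the job is handed in: Selector within 5 mm of the middle tick; larger cone meshed and home (underside within 3 mm of the shoulder and of its axis, tilt under 5 degrees), gripped, still, and pressing the stem down at least 4.5 of its 6 mm; small cone and breakfast things within 3 cm of their places (all of step 1 and all of step 2 and value of joint press_switch above 0.0045 m and contact force between the fingers and cone_large above 3 N and linear speed of cone_large below 0.02 m/s and distance of each of cone_small, glass, mug, jar, bowl, spoon from where it was at the start of the episode below 0.03 m); the arm keeps its last pose, push and grip.
It fails at once if the smaller cone or one of the breakfast things is knocked out of its place (3 cm) (distance of any of cone_small, glass, mug, jar, bowl, spoon from where it was at the start of the episode above 0.03 m).
It also fails if it takes over 51 s, if anything falls off the work surface, if the arm or the gripper's body presses on something with over 40 N, if the wrist force passes 120 N, or if a joint passes its speed limit or range.

## Working session

There is one attempt and no reset: what is moved stays moved. The work goes in short steps, Python scripts to look and compute and a tool call to move; the robot and the scene stay as the last step left them, time stands still between calls to the robot, and variables do not carry over. Pictures are saved under pics/ and viewed, at most 10 in all, crops included, and the job is handed in when it is done.

Besides the shell and the picture viewer there is one more tool, called after "Emit:" as a command line: name --argument value ..., lists and objects as JSON in quotes. step_arm: Moves the arm, as the interface text tells. Its arguments: {"type":"object","properties":{"moves":{"type":"array"},"grip_force":{"type":"number"}},"required":["moves"]}

```bash
mkdir -p pics; cat > h.py <<'E'
import numpy as np, cv2
from workcell import telemetry, imaging, env
def cam(n):
    p=imaging.camera_params(n); return np.array(p["camera_matrix"]),np.array(p["pose"])
def ray(n,u,v,z):
    K,T=cam(n); d=np.linalg.inv(K)@np.array([u,v,1.]); d=T[:3,:3]@(d*[1,-1,-1]); o=T[:3,3]
    return o+d*(z-o[2])/d[2]
def proj(n,P):
    K,T=cam(n); p=T[:3,:3].T@(np.array(P)-T[:3,3]); q=K@(p*[1,-1,-1]); return q[:2]/q[2]
def snap(n,f):
    im=np.array(imaging.read_camera(n)); cv2.imwrite('pics/'+f,im[:,:,::-1]); return im
E
python3 - <<'E'
from h import *
snap("scene","s0.png");snap("top","t0.png")
for n in("scene","top"): print(imaging.camera_params(n))
print(telemetry.get_state())
E
```

```text
{'camera_matrix': array([[545.27705611,   0.        , 314.63427185],
       [  0.        , 545.27705611, 238.53879771],
       [  0.        ,   0.        ,   1.        ]]), 'pose': array([[-0.72205842,  0.3757989 , -0.58086731, -0.39281149],
       [-0.69159739, -0.37021651,  0.6201877 ,  0.89102974],
       [ 0.01801919,  0.84953806,  0.52721949,  0.92827573],
       [ 0.        ,  0.        ,  0.        ,  1.        ]])}
{'camera_matrix': array([[589.08010017,   0.        , 315.88482134],
       [  0.        , 589.08010017, 247.99172511],
       [  0.        ,   0.        ,   1.        ]]), 'pose': array([[ 0.01843484,  0.99183199, -0.126212  ,  0.35354383],
       [-0.99970336,  0.02029467,  0.01346563, -0.05392706],
       [ 0.01591707,  0.12592633,  0.99191189,  1.3918892 ],
       [ 0.        ,  0.        ,  0.        ,  1.        ]])}
{'clock': 0.1, 'joint_pos': array([-1.38660618e+00,  3.13932851e-01,  4.51057473e-02,  1.30358201e+00,
       -1.28343013e-05,  1.43119525e+00]), 'qvel': array([-0.00015622, -0.00137532,  0.00119545,  0.00012415,  0.00028959,
       -0.00091498]), 'tau': array([ 2.24670825e-03, -4.81723845e+01,  2.99245781e+01,  1.27048497e-02,
       -1.91972349e-04,  6.41943075e-06]), 'tcp_pos': array([ 0.18284873, -0.5446871 ,  0.23049911]), 'orientation': array([-8.06052154e-04,  9.86923182e-01,  1.61189273e-01, -2.43922781e-05]), 'wrist_force': array([-0.51563067,  0.1979584 , -0.61322262]), 'ft_torque': array([-0.04688836, -0.04194081, -0.03969203]), 'grip_force': 0.0, 'finger_gap': 0.08542862444890996}
```

View pics/t0.png

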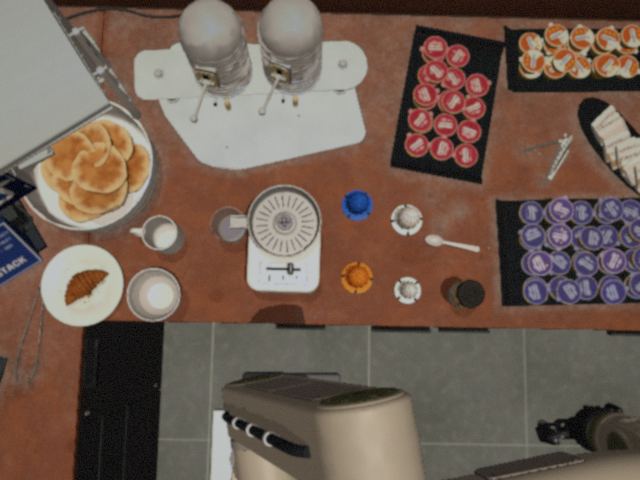

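View pics/s0.png

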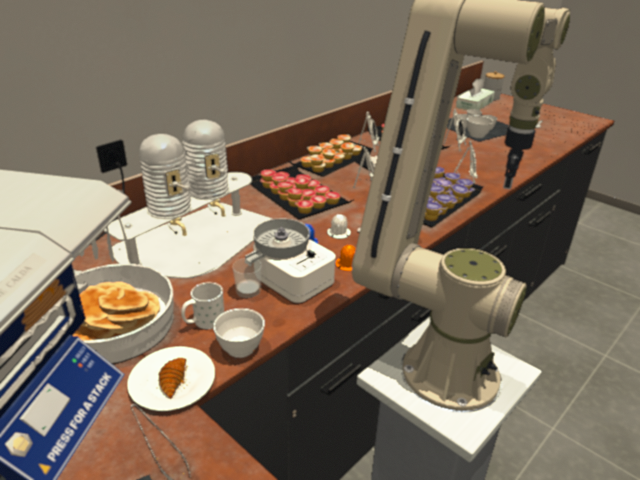

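The top view shows the juicer stem at about (285,222), the slider at (291,268), the spoon at (450,242) and the jar at (466,293). Four things could be taken for the cone: white (406,220), white (407,290), blue (357,205) and orange (357,277). The upper white one looks larger, so I'll check it in a close crop with measurements.

```bash
python3 - <<'E'
from h import *
im=cv2.imread('pics/t0.png')
cv2.imwrite('pics/c0.png',cv2.resize(im[175:325,235:435],None,fx=4,fy=4,interpolation=cv2.INTER_CUBIC))
for n,u,v,z in [("L",406,220,.0),("S",407,290,.0),("stem",285,222,.15),("slider",291,268,.113)]: print(n,ray("top",u,v,z).round(4))
# white cones: mask bright low-saturation
hsv=cv2.cvtColor(im,cv2.COLOR_BGR2HSV); m=((hsv[...,1]<75)&(hsv[...,2]>110)).astype(np.uint8)
n,l,s,c=cv2.connectedComponentsWithStats(m)
for i in range(1,n):
    if s[i,4]>150 and 240<c[i,0]<440 and 180<c[i,1]<320: print(s[i],c[i].round(1), ray("top",*c[i],.01).round(4))
E
```

```text
L [ 0.6029 -0.2881  0.    ]
S [ 0.4349 -0.2903  0.    ]
stem [ 0.5662 -0.0038  0.15  ]
slider [ 0.4712 -0.0179  0.113 ]
[ 219  185  103  109 7348] [279.5 241.8] [0.5423 0.0137 0.01  ]
[390 204  33  32 750] [406.6 219.3] [ 0.6028 -0.2878  0.01  ]
[393 276  28  29 575] [407.2 290.1] [ 0.4341 -0.289   0.01  ]
```

View pics/c0.png

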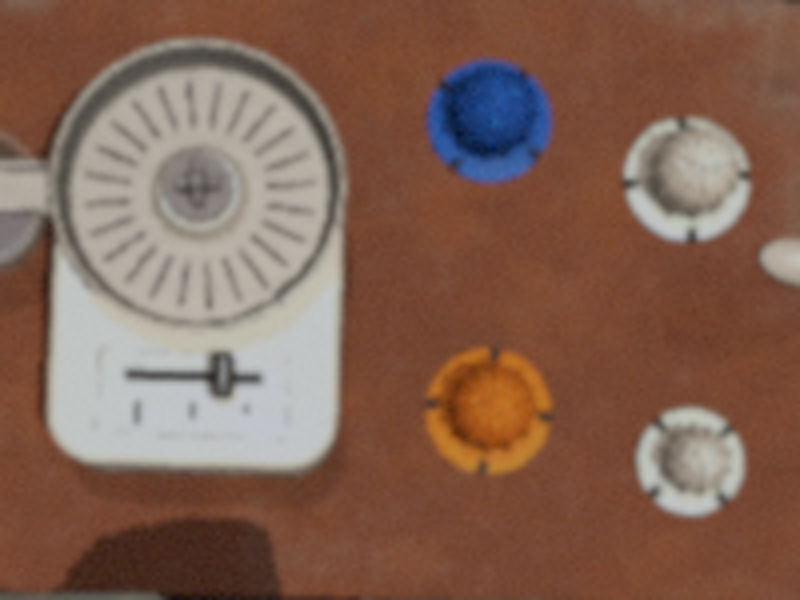

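The crop confirms the choice. The larger white cone is at full-image (406.7,220) with a flange of about 32 px (74 mm), and the smaller one is at (407,290) with about 28 px. The slider is at crop (223,374), its slot runs from (127,374) to (262,379), and the middle tick is at (193,410). The stem shows a faint cross at (197,187). Next I'll measure yaw, spline angle and keyway angle from averaged frames.

```bash
cat >> h.py <<'E'
def avg(n,k): return np.mean([np.array(imaging.read_camera(n)).astype(float) for _ in range(k)],0)
def rect(im,n,c,z,half,s=.0005):
    # metric plan view: row = -x world, col = -y world
    g=np.arange(-half,half+s/2,s); N=len(g)
    P=np.array([[c[0]+half,c[1]+half,z],[c[0]+half,c[1]-half,z],[c[0]-half,c[1]-half,z],[c[0]-half,c[1]+half,z]])
    q=np.float32([proj(n,p) for p in P]); d=np.float32([[0,0],[N-1,0],[N-1,N-1],[0,N-1]])
    return cv2.warpPerspective(np.float32(im),cv2.getPerspectiveTransform(q,d),(N,N),flags=cv2.INTER_CUBIC)
def harm(R,r0,r1,s=.0005):
    c=(R.shape[0]-1)/2; g=cv2.cvtColor(np.float32(R),cv2.COLOR_RGB2GRAY); th=np.radians(np.arange(0,360,2)); out=[]
    for r in np.arange(r0,r1,.001)/s:
        # th = world angle: x = -row, y = -col
        v=cv2.remap(g,np.float32(c-r*np.sin(th))[None],np.float32(c-r*np.cos(th))[None],cv2.INTER_LINEAR)[0]
        out.append([(v*np.exp(-1j*k*th)).mean() for k in(1,2,3,4)])
    return np.array(out)
E
python3 - <<'E'
from h import *
a=avg("top",12); np.save('a.npy',a)
cr=lambda x,y:(235+x/4-.375,175+y/4-.375)
for n,x,y,z in [("slotL",127,374,.095),("slotR",262,379,.095),("tS",247,409,.095),("tM",193,410,.095),("tL",137,412,.095),("sl",223,372,.113)]: print(n,ray("top",*cr(x,y),z).round(4))
# dish rim: fit from contour of stem base? stem centre by shoulder
A=rect(a,"top",(.566,-.004),.144,.03); B=rect(a,"top",(.603,-.288),.003,.045)
for nm,R,r in(("stem",A,(.006,.013)),("cone",B,(.031,.037))):
    H=harm(R,*r); print(nm); 
    for h in H: print(np.abs(h).round(1), "4th dark angle",((np.degrees(np.angle(h[3]))*-1+180)/4%90).round(1))
t=lambda R:cv2.resize(np.clip((R-R.min())/(R.max()-R.min())*255,0,255).astype(np.uint8)[:,:,::-1],(390,390),interpolation=cv2.INTER_CUBIC)
o=np.hstack([t(A),t(B)]); cv2.imwrite('pics/r0.png',o)
E
```

```text
slotL [0.4715 0.0369 0.095 ]
slotR [ 0.4703 -0.0376  0.095 ]
tS [ 0.4535 -0.0297  0.095 ]
tM [0.4524 0.     0.095 ]
tL [0.4507 0.0308 0.095 ]
sl [ 0.472  -0.0165  0.113 ]
stem
[5.  5.  3.8 3.7] 4th dark angle 85.7
[6.6 5.6 3.7 4.5] 4th dark angle 85.1
[6.9 5.2 3.4 4.4] 4th dark angle 84.6
[6.6 3.7 3.  3.6] 4th dark angle 84.4
[6.5 2.1 2.5 2.6] 4th dark angle 85.9
[6.5 1.1 1.8 1.6] 4th dark angle 1.2
[5.8 1.7 1.2 1.2] 4th dark angle 9.7
cone
[11.8  3.1  3.1  8.1] 4th dark angle 4.9
[10.   2.1  3.   8.8] 4th dark angle 5.4
[7.3 2.4 3.  9.3] 4th dark angle 5.5
[4.4 2.9 2.5 9.6] 4th dark angle 5.5
[1.  3.2 2.1 9.5] 4th dark angle 5.4
[2.5 3.1 1.4 8.9] 4th dark angle 5.3
```

View pics/r0.png

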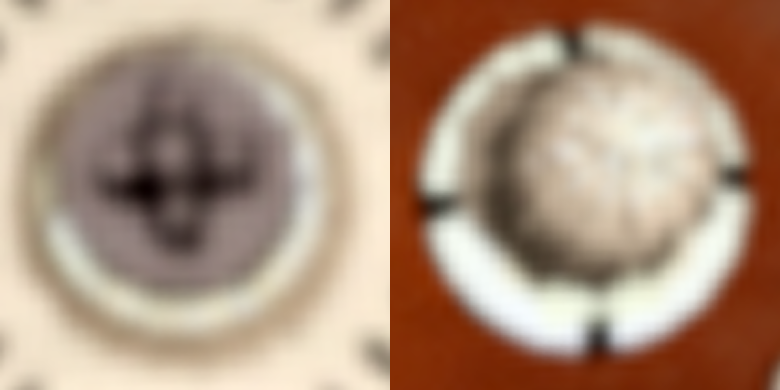

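The left panel shows the grey shoulder disc with the spline cross near (180,185), roughly aligned with the world axes. The right panel shows the flange with keyway slots at (572,40), (735,177), (600,340) and (435,203). Next: stem centre and angle, and the first move.

```bash
cat >> h.py <<'E'
from scipy.spatial.transform import Rotation as Ro
def go(P,ang):
    """tool-axes shift mm and turn about tool z for tool-x world angle ang (rad), tool down"""
    s=telemetry.get_state(); q=s["orientation"]; R=Ro.from_quat([q[1],q[2],q[3],q[0]])
    T=Ro.from_matrix(np.array([[np.cos(ang),np.sin(ang),0],[np.sin(ang),-np.cos(ang),0],[0,0,-1]]))
    print("t",s["clock"],"tcp",s["tcp_pos"].round(4),"shift",(R.inv().apply(np.array(P)-s["tcp_pos"])*1000).round(1),"turn",(R.inv()*T).as_rotvec().round(3),"F",s["wrist_force"].round(1),"gap",round(s["finger_gap"],4))
E
python3 - <<'E'
from h import *
a=np.load('a.npy')
A=rect(a,"top",(.566,-.004),.130,.03)
hsv=cv2.cvtColor(np.clip(A,0,255).astype(np.uint8),cv2.COLOR_RGB2HSV)
g=cv2.cvtColor(A,cv2.COLOR_RGB2GRAY); print(g[60,::6].round(),g[::6,60].round())
m=(g<135).astype(np.uint8); n,l,s,c=cv2.connectedComponentsWithStats(m); i=l[58,60] or np.argmax(s[1:,4])+1
cs=cv2.findContours((l==i).astype(np.uint8),0,1)[0][0]; e=cv2.minEnclosingCircle(cs); print("comp",s[i],e, cv2.fitEllipse(cs))
def w(u,v): return np.array([.566+.03-v*.0005,-.004+.03-u*.0005])
sc=w(s[i][0]+s[i][2]/2-.5,s[i][1]+s[i][3]/2-.5); print("shoulder c",sc)
A2=rect(a,"top",sc,.144,.03)
for h in harm(A2,.005,.013): print(np.abs(h).round(1),((180-np.degrees(np.angle(h[3])))/4%90).round(1))
# dish rim centre check
D=rect(a,"top",sc,.137,.1); cv2.imwrite('pics/d.png',D[:,:,::-1])
go((.466,-.0165,.20),0); go((.466,-.0165,.10),0)
E
```

```text
[165. 142. 144. 138. 130. 126. 116. 101.  99. 114. 105. 118. 128. 130.
 131. 148. 167. 151. 159. 175. 178.] [165. 146. 139. 130. 122. 114. 104. 102.  92.  88. 105. 105. 112. 127.
 129. 160. 164. 142. 153. 171. 179.]
comp [  10    9   79   78 4403] ((48.924076080322266, 49.263336181640625), 40.88047409057617) ((50.05256271362305, 47.74991989135742), (67.8681869506836, 81.55121612548828), 136.57679748535156)
shoulder c [0.57225 0.0015 ]
[5.2 4.9 3.4 1.4] 61.9
[6.7 4.6 3.9 2.1] 60.3
[7.6 3.4 3.7 2.5] 59.2
[7.6 2.1 3.4 2.4] 57.8
[6.9 1.  3.5 1.9] 57.1
[6.1 0.7 3.5 0.9] 60.0
[5.7 1.6 2.8 0.7] 84.6
[5.4 2.4 1.8 1.7] 2.3
t 0.7 tcp [ 0.1829 -0.5452  0.2313] shift [ 436.5 -411.1   31.3] turn [ 0.    -0.     0.324] F [-0.6  0.1 -0.6] gap 0.0855
t 0.7 tcp [ 0.1829 -0.5452  0.2313] shift [ 436.5 -411.1  131.3] turn [ 0.    -0.     0.324] F [-0.6  0.1 -0.6] gap 0.0855[ WARN:0@0.275] global loadsave.cpp:1063 imwrite_ Unsupported depth image for selected encoder is fallbacked to CV_8U.
```

Emit:
step_arm --moves '[[[436,-411,21],[0,0,0.324],50],[[436,-411,21],[0,0,0.324],50],[[436,-411,21],[0,0,0.324],50],[[436,-411,21],[0,0,0.324],50],[[436,-411,21],[0,0,0.324],50],[[436,-411,21],[0,0,0.324],50],[[436,-411,21],[0,0,0.324],50],[[436,-411,21],[0,0,0.324],50]]' --grip_force 30

```text
clock: 1.37
tcp_pos: [0.3405, -0.2496, 0.2199]
orientation: [0.0, 1.0, -0.0, 0.0]
wrist_force: [0.8, -0.3, -0.1]
finger_gap: 0.0496
grip_force: 0.0
```

```bash
python3 - <<'E'
from h import *
go((.466,-.0165,.20),0)
a=np.load('a.npy')
for z,h in((.130,.03),(.137,.1)):
    A=np.clip(rect(a,"top",(.567,-.003),z,h),0,255).astype(np.uint8)
    if h<.05:
        lab=cv2.cvtColor(A,cv2.COLOR_RGB2LAB); b=lab[...,2].astype(int); print(b[60,::6],b[::6,60],b[20,::6],b[::6,20])
    else:
        # outer rim: dish grey-beige vs background; print Hough
        g=cv2.cvtColor(A,cv2.COLOR_RGB2GRAY); c=cv2.HoughCircles(g,cv2.HOUGH_GRADIENT_ALT,1,50,param1=150,param2=.5,minRadius=150,maxRadius=170); print(c)
        if c is not None:
            for q in c[0]: print(.567+h-q[1]*.0005,-.003+h-q[0]*.0005,q[2]*.5)
E
```

```text
t 1.3667 tcp [ 0.3405 -0.2496  0.2199] shift [ 125.3 -233.3   19.8] turn [ 0.001 -0.001 -0.001] F [ 0.8 -0.3 -0.1] gap 0.0496
[135 135 135 133 130 130 130 130 129 130 130 130 130 130 130 130 130 134
 136 135 134] [135 135 133 131 130 130 130 130 130 129 130 130 130 130 131 133 133 135
 136 135 134] [134 134 134 134 134 134 132 131 130 130 130 131 131 132 133 135 135 135
 135 134 134] [135 134 135 135 135 135 133 132 132 132 132 131 131 133 135 135 135 135
 135 135 134]
[[[199.      195.      158.44162]]]
0.56949997 -0.002500005 79.22081
```

Emit:
step_arm --moves '[[[125,-233,50],[0,0,0],50],[[125,-233,50],[0,0,0],50],[[125,-233,50],[0,0,0],50],[[125,-233,50],[0,0,0],50],[[125,-233,50],[0,0,0],50],[[125,-233,50],[0,0,0],50],[[125,-233,50],[0,0,0],50],[[125,-233,50],[0,0,0],50]]'

```text
clock: 2.03
tcp_pos: [0.4661, -0.015, 0.1688]
orientation: [-0.001, 1.0, 0.003, -0.0]
wrist_force: [-0.2, 0.0, -0.1]
finger_gap: 0.0499
grip_force: 0.0
```

```bash
python3 - <<'E'
from h import *
go((.466,-.0165,.102),0)
a=np.load('a.npy')
A=np.clip(rect(a,"top",(.567,-.003),.130,.03),0,255).astype(np.uint8)
b=cv2.GaussianBlur(cv2.cvtColor(A,cv2.COLOR_RGB2LAB)[...,2],(5,5),0)
m=((b<133)*255).astype(np.uint8); n,l,s,c=cv2.connectedComponentsWithStats(m); i=np.argmax(s[1:,4])+1
cs=max(cv2.findContours((l==i).astype(np.uint8),0,1)[0],key=len); e=cv2.fitEllipse(cs); print(s[i],e)
w=lambda u,v:np.array([.567+.03-v*.0005,-.003+.03-u*.0005]); c0=w(*e[0]); print("stem",c0)
for cc in (c0,(.5695,-.0025)):
  for h in harm(rect(a,"top",cc,.144,.03),.005,.013): print(np.abs(h).round(1),((180-np.degrees(np.angle(h[3])))/4%90).round(1))
A2=rect(a,"top",c0,.144,.02); t=np.clip((A2-60)*1.5,0,255).astype(np.uint8); t=cv2.resize(t,(560,560),interpolation=cv2.INTER_CUBIC)
cv2.circle(t,(280,280),3,(255,0,0),1);cv2.circle(t,(280,280),168,(0,200,0),1); 
cv2.imwrite('pics/r1.png',t[:,:,::-1]); snap("scene","s1.png")
E
```

```text
t 2.0333 tcp [ 0.4661 -0.015   0.1688] shift [-0.1  1.6 66.8] turn [-0.001  0.     0.005] F [-0.2  0.  -0.1] gap 0.0499
[  15   13   86   81 5011] ((57.782718658447266, 52.272274017333984), (76.05694580078125, 84.095458984375), 83.7743148803711)
stem [ 0.57086386 -0.00189136]
[5.6 1.9 3.7 2.1] 45.2
[4.9 1.5 4.6 3. ] 45.3
[5.  1.1 4.8 3.2] 45.3
[5.  0.8 4.7 2.5] 44.5
[4.6 0.7 4.3 1. ] 39.2
[4.2 0.9 3.7 1.5] 7.4
[3.9 1.1 2.8 3.3] 5.2
[3.3 1.1 1.8 4.1] 5.1
[4.5 4.9 4.8 0.2] 39.5
[3.9 4.5 5.  0.3] 14.7
[4.6 3.6 4.2 0.9] 9.8
[5.  2.3 3.1 1.6] 7.7
[4.4 1.5 3.2 2.6] 6.6
[3.4 1.2 3.5 3.3] 6.6
[2.9 1.1 2.9 3.8] 6.5
[2.4 0.7 1.7 3.7] 6.6
```

View pics/r1.png

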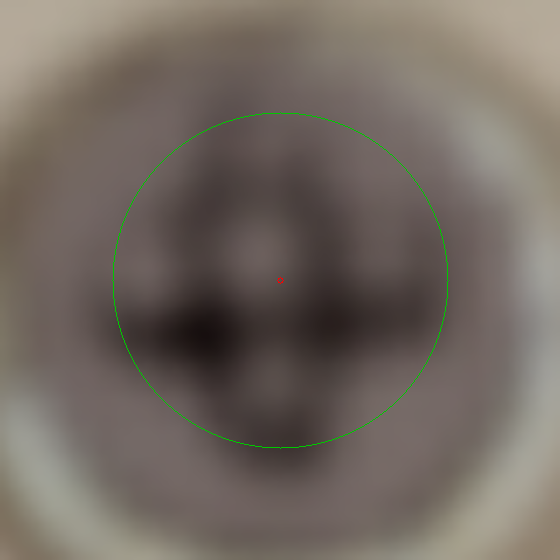

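The enlarged stem shows flank shadows at (200,335) and (340,320), and the front and back spline tips at (280,450) and (258,130). The splines are turned about +5°, nearly the same as the cone's keyways at 5.4°. Next I'll pinch the slider.

Emit:
step_arm --moves '[[[0,1.5,40],[0,0,0],45],[[0,1.5,67],[0,0,0],45],[[0,1.5,67],[0,0,0],45],[[0,1.5,67],[0,0,0],10],[[0,1.5,67],[0,0,0],5],[[0,1.5,67],[0,0,0],5],[[0,1.5,67],[0,0,0],5],[[0,1.5,67],[0,0,0],5]]'

```text
clock: 2.75
tcp_pos: [0.4658, -0.0203, 0.1044]
orientation: [0.0, 1.0, -0.0, 0.001]
wrist_force: [-2.7, 0.7, 7.6]
finger_gap: 0.0107
grip_force: 32.8
```

```bash
python3 - <<'E'
from h import *
go((.466,0,.102),0)
E
```

```text
t 2.75 tcp [ 0.4658 -0.0203  0.1044] shift [  0.2 -20.3   2.4] turn [ 0.001 -0.002 -0.001] F [-2.7  0.7  7.6] gap 0.0107
```

Emit:
step_arm --moves '[[[0,-6,-3],[0,0,0],5],[[0,-12,-3],[0,0,0],5],[[0,-18,-3],[0,0,0],5],[[0,-18.5,-3],[0,0,0],5],[[0,-18.5,-3],[0,0,0],5],[[0,-18.5,-3],[0,0,0],5]]'

```text
clock: 3.25
tcp_pos: [0.4658, -0.0013, 0.1048]
orientation: [-0.0, 1.0, -0.0, 0.0]
wrist_force: [4.3, 0.7, -16.0]
finger_gap: 0.0107
grip_force: 31.7
```

```bash
python3 - <<'E'
from h import *
go((.466,0,.102),0)
E
```

```text
t 3.25 tcp [ 0.4658 -0.0013  0.1048] shift [ 0.2 -1.3  2.8] turn [-0.    -0.001 -0.   ] F [  4.3   0.7 -16. ] gap 0.0107
```

Emit:
step_arm --moves '[[[0,-1,-1],[0,0,0],45],[[0,-1,-1],[0,0,0],45],[[0,-1,-1],[0,0,0],45],[[0,-1,-40],[0,0,0],45],[[0,-1,-80],[0,0,0],45],[[0,-1,-100],[0,0,0],80],[[0,-1,-100],[0,0,0],80]]'

```text
clock: 3.83
tcp_pos: [0.4684, -0.001, 0.2116]
orientation: [0.001, 1.0, -0.0, 0.005]
wrist_force: [1.0, -0.2, -0.2]
finger_gap: 0.068
grip_force: 0.0
```

```bash
python3 - <<'E'
from h import *
go((.604,-.288,.20),0)
E
```

```text
t 3.8333 tcp [ 0.4684 -0.001   0.2116] shift [135.5 287.   13.6] turn [ 0.002 -0.01  -0.   ] F [ 1.  -0.2 -0.2] gap 0.068
```

Emit:
step_arm --moves '[[[137,287,0],[0,0,0],85],[[137,287,0],[0,0,0],85],[[137,287,0],[0,0,0],85],[[137,287,0],[0,0,0],85],[[137,287,0],[0,0,0],85],[[137,287,0],[0,0,0],85],[[137,287,0],[0,0,0],85],[[137,287,0],[0,0,0],85]]'

```text
clock: 4.5
tcp_pos: [0.603, -0.2914, 0.205]
orientation: [0.001, 1.0, -0.001, 0.0]
wrist_force: [0.2, -0.1, 0.0]
finger_gap: 0.0852
grip_force: 0.0
```

Emit:
step_arm --moves '[[[0,0,0],[0,0,0],85],[[0,0,0],[0,0,0],85],[[0,0,0],[0,0,0],85]]'

```text
clock: 4.75
tcp_pos: [0.6015, -0.2869, 0.2052]
orientation: [-0.0, 1.0, -0.0, -0.001]
wrist_force: [-0.5, -0.5, -0.8]
finger_gap: 0.0851
grip_force: 0.0
```

```bash
python3 - <<'E'
from h import *
im=snap("top","t1.png")
cv2.imwrite('pics/c1.png',cv2.resize(im[175:325,235:435],None,fx=4,fy=4,interpolation=cv2.INTER_CUBIC)[:,:,::-1])
go((.604,-.288,.012),0)
E
```

```text
t 4.8 tcp [ 0.6015 -0.2864  0.2056] shift [  2.6   1.7 193.6] turn [-0.001  0.001  0.   ] F [ 0.1  0.6 -0.1] gap 0.0849
```

View pics/c1.png

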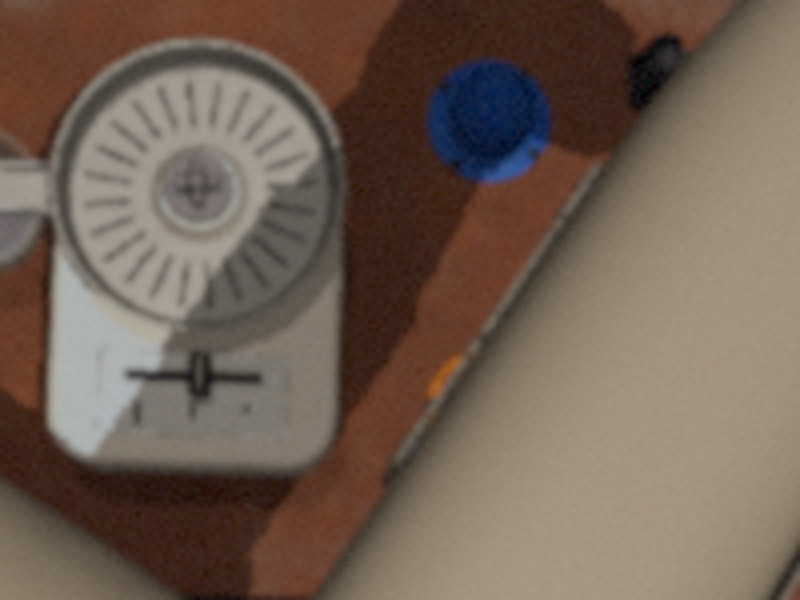

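```bash
python3 - <<'E'
from h import *
cr=lambda x,y:(235+(x-1.5)/4,175+(y-1.5)/4)
for n,x,y,z in [("sl",200,372,.113),("slbase",200,376,.095),("tM",193,410,.095),("slotL",127,374,.095),("slotR",262,379,.095)]: print(n,ray("top",*cr(x,y),z).round(4))
im=cv2.imread('pics/t1.png',0).astype(int)
for v in (267,268,269,270): print(v,im[v,262:306])
for v in (276,277,278): print(v,im[v,262:306])
E
```

```text
sl [ 0.4718 -0.004   0.113 ]
slbase [ 0.4712 -0.0034  0.095 ]
tM [0.4524 0.     0.095 ]
slotL [0.4715 0.0369 0.095 ]
slotR [ 0.4703 -0.0376  0.095 ]
267 [176 177 176 165 143 126 121 119 119 130 136 133 114  93  85  86  88  87
  86  74  52  50  69  59  39  47  75  90  94  94 101 102 101 101 102 102
 105 104 109 115 116 114 117 114]
268 [177 176 175 160 125  86  73  72  73  73  78  72  60  49  47  48  46  52
  47  48  34  43  70  59  34  30  49  59  60  66  70  71  73  76  75  71
  71  77  98 113 117 119 116 117]
269 [176 176 175 164 140 112 102 102  93  74  55  53  54  51  51  50  49  49
  44  37  26  45  69  60  31  23  40  44  46  44  46  46  43  43  43  46
  44  53  86 113 115 123 120 115]
270 [176 178 175 172 161 153 149 144 124 102  96  90  92  93  91  90  89  89
  85  66  45  40  64  56  29  37  60  72  77  74  74  72  69  65  62  61
  64  66  89 108 117 121 121 117]
276 [176 177 174 166 154 132 101  84 100 114 117 117 118 118 117 118 115 116
 118 111  91  81  94 103 105 109 114 117 116 117 120 117 117 107  98 105
 119 120 119 118 119 117 118 116]
277 [178 175 170 151 132 116  91  78  98 117 119 120 119 116 116 119 117 118
 122 114  90  81 103 114 117 119 116 120 119 116 118 116 114 105  90 101
 118 119 116 119 119 119 115 114]
278 [176 173 160 139 125 112  90  78 103 114 118 118 118 118 117 119 118 117
 118 112  93  87 110 118 117 118 119 121 118 118 115 116 114 109 105 109
 115 117 119 118 120 117 118 120]
```

The slider top is at about crop (200,372) and the middle tick at (193,410), so the slider is still about 3.5 mm short. I'll go back and nudge it.

Emit:
step_arm --moves '[[[-136,-285,0],[0,0,0],45],[[-136,-285,0],[0,0,0],45],[[-136,-285,0],[0,0,0],45],[[-136,-285,0],[0,0,0],45],[[-136,-285,0],[0,0,0],45],[[-136,-285,0],[0,0,0],45],[[-136,-285,0],[0,0,0],45],[[-136,-285,0],[0,0,0],45]]'

```text
clock: 5.47
tcp_pos: [0.4623, 0.0018, 0.2062]
orientation: [-0.0, 1.0, 0.002, -0.0]
wrist_force: [-1.0, -0.5, 0.5]
finger_gap: 0.0448
grip_force: 0.0
```

Emit:
step_arm --moves '[[[0,0,0],[0,0,0],45],[[0,0,40],[0,0,0],45],[[0,0,80],[0,0,0],45],[[0,0,97],[0,0,0],45],[[0,0,97],[0,0,0],45],[[0,0,97],[0,0,0],45]]'

```text
clock: 5.97
tcp_pos: [0.4651, -0.002, 0.1086]
orientation: [-0.0, 1.0, 0.0, -0.001]
wrist_force: [-0.4, -0.4, -0.5]
finger_gap: 0.0449
grip_force: 0.0
```

Emit:
step_arm --moves '[[[0,0,0],[0,0,0],8],[[0,0,0],[0,0,0],8],[[0,0,0],[0,0,0],8],[[0,0,0],[0,0,0],8],[[0,0,0],[0,0,0],8]]'

```text
clock: 6.38
tcp_pos: [0.4676, -0.0026, 0.1105]
orientation: [0.0, 1.0, -0.0, 0.002]
wrist_force: [-1.3, 0.0, 6.8]
finger_gap: 0.0106
grip_force: 29.4
```

Emit:
step_arm --moves '[[[0,-2,1],[0,0,0],8],[[0,-4,2],[0,0,0],8],[[0,-4,2],[0,0,0],8],[[0,-4,2],[0,0,0],8]]'

```text
clock: 6.72
tcp_pos: [0.4678, 0.0007, 0.1103]
orientation: [0.001, 1.0, -0.0, 0.002]
wrist_force: [-6.0, 0.0, 21.2]
finger_gap: 0.0103
grip_force: 31.0
```

Emit:
step_arm --moves '[[[0,0,-1],[0,0,0],45],[[0,0,-1],[0,0,0],45],[[0,0,-1],[0,0,0],45],[[0,0,-40],[0,0,0],45],[[0,0,-80],[0,0,0],45],[[0,0,-95],[0,0,0],80],[[0,0,-95],[0,0,0],80],[[0,0,-95],[0,0,0],80]]'

```text
clock: 7.38
tcp_pos: [0.4668, 0.0014, 0.2022]
orientation: [0.0, 1.0, -0.0, 0.001]
wrist_force: [-0.1, 0.2, 0.1]
finger_gap: 0.0788
grip_force: 0.0
```

```bash
python3 - <<'E'
from h import *
go((.604,-.286,.20),0)
E
```

```text
t 7.3833 tcp [0.4668 0.0014 0.2022] shift [137.2 287.4   2.6] turn [ 0.    -0.002 -0.   ] F [-0.1  0.2  0.1] gap 0.0788
```

Emit:
step_arm --moves '[[[137,287,-2],[0,0,0],85],[[137,287,-2],[0,0,0],85],[[137,287,-2],[0,0,0],85],[[137,287,-2],[0,0,0],85],[[137,287,-2],[0,0,0],85],[[137,287,-2],[0,0,0],85],[[137,287,-2],[0,0,0],85],[[137,287,-2],[0,0,0],85]]'

```text
clock: 8.05
tcp_pos: [0.6032, -0.2889, 0.2003]
orientation: [-0.0, 1.0, -0.001, -0.001]
wrist_force: [-0.6, -0.1, -0.1]
finger_gap: 0.0849
grip_force: 0.0
```

Emit:
step_arm --moves '[[[0,0,0],[0,0,0],85],[[0,0,0],[0,0,0],85],[[0,0,0],[0,0,0],85]]'

```text
clock: 8.3
tcp_pos: [0.6019, -0.2846, 0.2014]
orientation: [-0.001, 1.0, -0.0, -0.002]
wrist_force: [-0.2, 0.5, -0.3]
finger_gap: 0.0851
grip_force: 0.0
```

```bash
python3 - <<'E'
from h import *
im=snap("top","t2.png"); g=cv2.cvtColor(im,cv2.COLOR_RGB2GRAY).astype(int)
for v in (267,268,269,270): print(v,g[v,276:294])
for v in (276,277,278): print(v,g[v,276:294])
s=cv2.imread('pics/s0.png'); 
s1=snap("scene","s2.png"); cv2.imwrite('pics/s2c.png',cv2.resize(s1[160:340,230:430],None,fx=3.3,fy=3.3,interpolation=cv2.INTER_CUBIC)[:,:,::-1])
go((.604,-.2865,.012),0)
E
```

```text
267 [ 88  89  90  84  74  54  46  71  65  45  42  76  92  96  92  97 101 101]
268 [46 50 55 44 41 34 46 73 64 31 37 46 59 64 61 66 70 73]
269 [57 54 55 48 43 32 44 71 69 38 27 30 42 48 44 47 46 51]
270 [91 91 95 82 74 49 41 70 64 42 36 64 75 76 76 77 77 73]
276 [117 121 117 121 117 114  90  80  94 102 114 117 121 117 117 120 119 118]
277 [120 120 117 117 117 114  90  86 105 114 117 117 115 117 119 120 118 120]
278 [120 118 117 119 117 113  94  92 107 116 120 119 118 120 119 118 118 120]
t 8.4 tcp [ 0.6023 -0.2839  0.2029] shift [  2.    2.8 190.9] turn [-0.001  0.002  0.001] F [1.1 0.1 0.5] gap 0.0847
```

View pics/s2c.png

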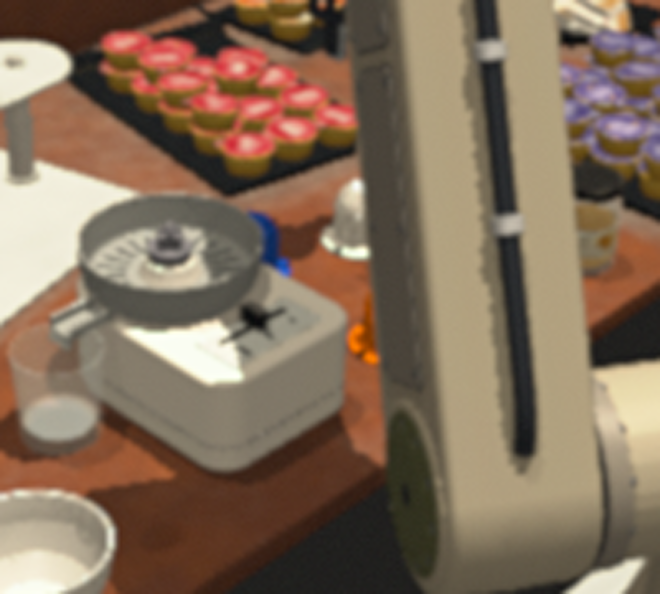

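The scene view shows the juicer and glass undisturbed, with the selector at about (257,318) in the slot. In the top view the selector is about 1–2.5 mm from the middle tick, which is within tolerance. Next I'll descend on the large cone.

Emit:
step_arm --moves '[[[2,2.5,40],[0,0,0],85],[[2,2.5,80],[0,0,0],85],[[2,2.5,120],[0,0,0],85],[[2,2.5,150],[0,0,0],85],[[2,2.5,175],[0,0,0],85],[[2,2.5,188],[0,0,0],85],[[2,2.5,188],[0,0,0],85],[[2,2.5,188],[0,0,0],85]]'

```text
clock: 9.07
tcp_pos: [0.6044, -0.2864, 0.0155]
orientation: [-0.0, 1.0, 0.001, -0.001]
wrist_force: [0.2, -0.9, 0.5]
finger_gap: 0.0849
grip_force: 0.0
```

Emit:
step_arm --moves '[[[0,0,0],[0,0,0],45],[[0,0,0],[0,0,0],45],[[0,0,0],[0,0,0],45],[[0,0,0],[0,0,0],45],[[0,0,0],[0,0,0],45],[[0,0,0],[0,0,0],45]]' --grip_force 45

```text
clock: 9.57
tcp_pos: [0.6064, -0.2886, 0.0181]
orientation: [0.001, 1.0, -0.0, 0.002]
wrist_force: [0.3, 1.8, 7.3]
finger_gap: 0.0505
grip_force: 47.3
```

```bash
python3 - <<'E'
from h import *
go((.570,-.001,.23),0)
E
```

```text
t 9.5667 tcp [ 0.6064 -0.2886  0.0181] shift [ -35.7 -287.2 -212.5] turn [ 0.002 -0.003 -0.   ] F [0.3 1.8 7.3] gap 0.0505
```

Emit:
step_arm --moves '[[[0,0,-30],[0,0,0],45],[[0,0,-70],[0,0,0],45],[[0,0,-110],[0,0,0],45],[[0,0,-150],[0,0,0],45],[[0,0,-190],[0,0,0],45],[[0,0,-205],[0,0,0],45],[[0,0,-205],[0,0,0],45]]'

```text
clock: 10.15
tcp_pos: [0.6073, -0.2895, 0.2278]
orientation: [0.003, 1.0, -0.0, 0.005]
wrist_force: [0.4, -0.1, -1.2]
finger_gap: 0.0501
grip_force: 47.3
```

Emit:
step_arm --moves '[[[-36,-285,0],[0,0,0],45],[[-36,-285,0],[0,0,0],45],[[-36,-285,0],[0,0,0],45],[[-36,-285,0],[0,0,0],45],[[-36,-285,0],[0,0,0],45],[[-36,-285,0],[0,0,0],45],[[-36,-285,0],[0,0,0],45],[[-36,-285,0],[0,0,0],45]]'

```text
clock: 10.82
tcp_pos: [0.5668, 0.0034, 0.22]
orientation: [-0.001, 1.0, 0.003, -0.001]
wrist_force: [-0.3, -0.4, -1.2]
finger_gap: 0.0504
grip_force: 47.4
```

Emit:
step_arm --moves '[[[0,0,0],[0,0,0],45],[[0,0,0],[0,0,0],45],[[0,0,35],[0,0,0],45],[[0,0,45],[0,0,0],45],[[0,0,45],[0,0,0],45]]'

```text
clock: 11.23
tcp_pos: [0.5666, -0.0041, 0.1719]
orientation: [-0.0, 1.0, -0.001, -0.004]
wrist_force: [-0.5, -0.3, -0.4]
finger_gap: 0.0503
grip_force: 47.4
```

```bash
python3 - <<'E'
from h import *
im=snap("scene","s3.png"); cv2.imwrite('pics/s3c.png',cv2.resize(im[190:290,225:345],None,fx=6,fy=6,interpolation=cv2.INTER_CUBIC)[:,:,::-1])
go((.570,-.002,.1685),0)
for P in ((.5705,-.002,.151),(.5705,-.002,.130)): print((proj("scene",P)-[225,190])*6)
E
```

```text
t 11.2833 tcp [ 0.5676 -0.0041  0.1738] shift [ 2.4 -2.1  5.2] turn [-0.     0.005 -0.002] F [ 0.1  0.6 -0.7] gap 0.0501
[340.29409237 221.85495332]
[340.91247413 260.39810955]
```

View pics/s3c.png

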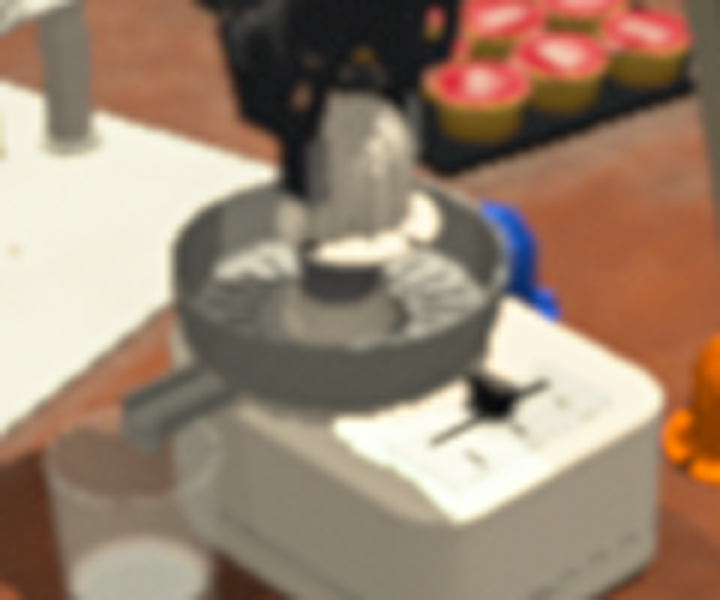

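The scene crop shows the cone above the stem. The flange spans about x 280–440 (centre 360), while the shoulder spans about 303–388 (centre 345). The cone therefore has to move left in this view, which is +x and +y in world. I'll refine this with numbers.

```bash
python3 - <<'E'
from h import *
g=cv2.cvtColor(cv2.cvtColor(cv2.imread('pics/s3.png'),cv2.COLOR_BGR2RGB),cv2.COLOR_RGB2GRAY).astype(int)
for v in range(224,243): print(v,g[v,266:304])
s=telemetry.get_state(); t=s["tcp_pos"]
z=t[2]-.018
for nm,c,r,zz in(("flange",t,.037,z),("flangetop",t,.037,z+.003),("shoulder",(.5705,-.002),.0195,.130)):
    th=np.linspace(0,6.28,73); p=np.array([proj("scene",(c[0]+r*np.cos(a),c[1]+r*np.sin(a),zz)) for a in th]); print(nm,p.min(0),p.max(0))
E
```

```text
224 [111 112 111 111 116 133 153 157 144 119 101 102 116 124 129 134 137 138
 136 133 132 140 147 145 137 138 151 197 239 247 235 176 112  91  95 107
 121 134]
225 [113 113 111 112 120 146 166 172 165 144 124 120 129 133 132 135 137 135
 134 131 130 139 144 142 133 135 152 202 239 248 245 210 139  97  89  91
  95 107]
226 [114 113 113 112 123 149 168 173 171 153 131 127 134 134 131 133 133 127
 129 130 129 137 143 140 134 145 177 222 242 247 247 225 155 102  90  90
  90  91]
227 [113 113 113 111 122 148 168 173 163 150 132 128 134 132 131 131 129 122
 125 125 125 132 142 143 143 169 215 239 247 249 247 225 153 102  90  92
  90  90]
228 [112 111 111 110 119 141 162 167 156 139 126 127 132 132 128 129 130 128
 130 130 127 144 166 181 189 206 225 237 244 248 242 201 133  96  92  93
  91  90]
229 [112 115 118 121 128 141 155 160 149 128 112 115 126 130 131 140 156 167
 175 170 160 184 217 234 239 234 217 196 211 229 213 159 110  92  91  92
  93  90]
230 [122 132 148 158 162 170 171 156 133  99  82  95 133 165 179 193 214 228
 235 231 218 227 242 248 248 244 220 166 149 161 150 115  97  9
[... 1433 characters left out ...]
 150 161 163 164
 170 177]
240 [ 97  95  98 105 111 116 126 134 131 122 115 107  97  90  90  91  91  96
 100 111 118 124 121 112  99  97 123 154 161 149 141 143 151 160 163 163
 163 166]
241 [ 94  93 102 110 113 120 133 139 134 131 128 126 121 118 118 118 118 120
 122 127 129 128 123 117 103  90 108 144 158 147 138 138 141 143 144 142
 141 140]
242 [ 95  96 105 112 114 120 138 147 143 135 132 132 133 134 134 133 134 133
 133 133 131 129 125 119 108  91  92 123 149 151 144 150 157 161 156 145
 129 114]
flange [269.64949336 219.01920533] [296.22823307 232.4910697 ]
flangetop [269.62198546 218.10280381] [296.22847278 231.55026974]
shoulder [274.87726787 229.83789433] [288.7551587  237.03926967]
```

Emit:
step_arm --moves '[[[6,-3,0],[0,0,0],45],[[6,-3,0],[0,0,0],45],[[6,-3,0],[0,0,0],45],[[6,-3,0],[0,0,0],45],[[6,-3,0],[0,0,0],45]]'

```text
clock: 11.7
tcp_pos: [0.5755, 0.0, 0.1763]
orientation: [0.0, 1.0, -0.0, 0.001]
wrist_force: [0.2, -0.1, -1.7]
finger_gap: 0.0505
grip_force: 47.4
```

```bash
cat >> h.py <<'E'
def edges():
    g=cv2.cvtColor(np.float32(avg("scene",4)),cv2.COLOR_RGB2GRAY)
    for v in (223,224,225,226,227,234,235,236,237): print(v,g[v,264:302].astype(int))
E
python3 - <<'E'
from h import *
edges(); go((.574,-.001,.1685),0)
im=avg("top",3); cv2.imwrite('pics/t3c.png',cv2.resize(np.clip(im[175:275,225:345],0,255).astype(np.uint8),None,fx=5,fy=5)[:,:,::-1])
E
```

```text
223 [110 108 109 122 149 167 171 162 142 120 114 120 127 128 129 134 134 133
 132 134 142 146 143 138 138 160 214 242 247 238 186 121  92  89  93 103
 121 139]
224 [109 110 112 129 157 172 174 170 153 131 121 125 129 128 128 133 134 133
 131 133 141 144 140 138 150 184 226 243 248 245 202 130  94  88  89  91
  97 106]
225 [111 111 113 128 155 171 172 165 152 132 122 126 129 128 127 133 134 131
 129 131 139 144 145 153 184 223 241 247 249 243 196 124  92  89  91  91
  90  91]
226 [113 113 112 122 148 167 168 152 137 126 123 125 127 126 126 134 135 130
 128 131 146 163 180 199 219 231 239 246 247 234 172 111  91  92  93  92
  91  90]
227 [114 113 112 117 136 157 161 141 119 111 114 122 129 129 136 155 160 148
 146 161 185 213 230 237 233 211 196 215 224 194 136  97  91  92  93  93
  92  92]
234 [189 191 192 195 198 188 172 173 192 192 152  96  63  57  59  60  60  61
  61  60  58  56  60  88 138 181 202 198 181 173 180 196 210 212 202 189
 177 147]
235 [144 138 136 152 177 186 171 150 155 161 136  92  64  60  61  60  60  61
  61  61  60  58  60  92 149 188 192 178 172 185 197 199 197 191 178 174
 180 168]
236 [111 106 100 107 125 137 134 120 116 117 103  78  61  60  62  61  60  60
  61  61  61  60  60  89 141 171 169 165 177 191 190 177 168 160 155 164
 176 176]
237 [101 103 102 100  98  96  98 102 106 106  95  75  61  61  62  62  61  60
  61  62  61  60  59  81 125 158 168 167 168 169 161 159 165 163 158 161
 163 165]
t 11.9 tcp [5.751e-01 1.000e-04 1.758e-01] shift [-1.1  1.1  7.3] turn [ 0. -0. -0.] F [-0.4 -0.9 -0.7] gap 0.0504
```

View pics/t3c.png

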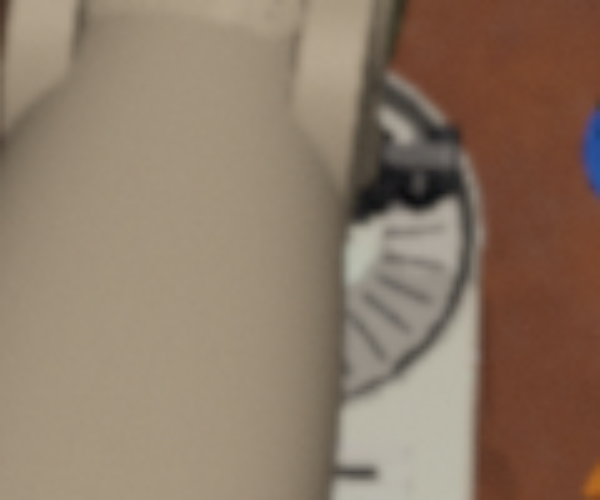

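The top view shows the arm covering most of the cone; only a flange sliver at about (365,250) is visible. In the scene numbers, flange and shoulder centres now agree (281.0 and 281.3). I'll check the shoulder centre against the unobstructed first scene picture, and the flange edge against the top view.

```bash
python3 - <<'E'
from h import *
im=cv2.imread('pics/s0.png'); b=cv2.cvtColor(im,cv2.COLOR_BGR2LAB)[...,2].astype(int); g=cv2.cvtColor(im,cv2.COLOR_BGR2GRAY).astype(int)
for v in range(226,243,2): print(v,g[v,268:298],b[v,270:294])
a=avg("top",3).astype(np.float32); np.save('b.npy',a); R=rect(a,"top",(.575,0),.157,.045,.001); gg=cv2.cvtColor(R,cv2.COLOR_RGB2GRAY).astype(int)
for r in range(45,90,4): print("x",.575+.045-r*.001,gg[r,60:91:1])
E
```

```text
226 [111 111 109 109 108 108 107 107 107 106 106 105 110 113 108 104 102 100
  99  99 100  99  96  96  94  93  92  90  91  91] [135 135 135 136 136 135 135 135 135 135 134 134 134 134 135 135 134 135
 134 133 134 134 134 134]
228 [110 110 110 113 115 116 117 119 119 121 120 118 124 130 123 121 126 136
 137 127 118 113 109 102  94  91  90  90  92  92] [135 135 135 135 135 135 135 135 134 133 132 132 132 133 134 136 136 135
 135 136 135 135 133 133]
230 [145 156 161 173 189 196 195 190 180 151 127 112 105 105 110 115 132 169
 195 200 196 196 190 177 163 152 137 122 107  96] [137 138 140 139 138 138 139 136 133 130 130 130 130 130 133 137 139 140
 139 140 140 138 138 138]
232 [192 191 195 206 210 195 169 168 164 133 109  97  80  72  81  96 111 138
 169 185 186 173 174 195 208 207 200 193 185 170] [139 141 141 140 137 136 135 133 131 130 129 130 130 131 131 133 135 138
 139 138 138 140 141 141]
234 [198 186 170 171 188 189 167 152 143 112  80  67  68  65  64  67  88 122
 144 147 154 179 197 194 179 171 177 193 206 209] [137 137 139 139 136 133 131 130 129 129 130 129 129 129 130 131 131 
[... 1892 characters left out ...]
 136 138 141 143 143 143]
x 0.547 [109 105 102  96  92  95 102 121 141 160 168 170 168 163 157 152 148 146
 145 143 137 131 124 118 112 109 108 109 113 118 124]
x 0.543 [108 105 103 100  97  96  96 104 117 131 138 142 143 142 140 137 134 133
 134 137 140 141 142 141 139 137 134 129 123 120 115]
x 0.539 [110 106 104  98  94  91  91  99 112 126 135 140 144 142 137 130 121 114
 107 106 109 116 125 131 138 141 143 145 145 145 144]
x 0.535 [111 107 103  98  95  93  90  94 104 117 126 133 138 141 143 142 142 141
 138 133 125 118 112 110 111 115 121 127 132 137 141]
x 0.531 [110 107 104  99  95  92  90  93  99 106 109 111 114 118 125 132 138 142
 145 146 146 146 144 141 134 127 119 111 107 106 111]
```

Emit:
step_arm --moves '[[[-0.5,0.5,5],[0,0,0],45],[[-0.5,0.5,9],[0,0,0],45],[[-0.5,0.5,13],[0,0,0],45],[[-0.5,0.5,16],[0,0,0],45],[[-0.5,0.5,16],[0,0,0],45],[[-0.5,0.5,16],[0,0,0],45]]'

```text
clock: 12.7
tcp_pos: [0.5743, -0.0004, 0.1592]
orientation: [-0.0, 1.0, -0.0, -0.0]
wrist_force: [0.5, -0.1, -0.5]
finger_gap: 0.0503
grip_force: 47.4
```

Emit:
step_arm --moves '[[[0,0,2],[0,0,0],45],[[0,0,4],[0,0,0],45],[[0,0,6],[0,0,0],45],[[0,0,8],[0,0,0],45],[[0,0,8],[0,0,0],45]]'

```text
clock: 13.12
tcp_pos: [0.5744, -0.0004, 0.1511]
orientation: [-0.0, 1.0, -0.0, -0.0]
wrist_force: [-0.3, 1.5, -0.7]
finger_gap: 0.0507
grip_force: 47.4
```

Emit:
step_arm --moves '[[[0,0,2],[0,0,0],45],[[0,0,4],[0,0,0],45],[[0,0,4],[0,0,0],45],[[0,0,4],[0,0,0],45],[[0,0,4],[0,0,0],45]]'

```text
clock: 13.53
tcp_pos: [0.5747, -0.0004, 0.1481]
orientation: [0.0, 1.0, -0.0, 0.0]
wrist_force: [-1.1, 0.7, 3.1]
finger_gap: 0.0507
grip_force: 47.8
```

Contact comes at the expected shoulder height. I'll press on to the bottom.

Emit:
step_arm --moves '[[[0,0,1],[0,0,0],45],[[0,0,1],[0,0,0],45],[[0,0,2],[0,0,0],45],[[0,0,4],[0,0,0],45],[[0,0,6],[0,0,0],45],[[0,0,7],[0,0,0],45],[[0,0,7],[0,0,0],45],[[0,0,7],[0,0,0],45]]' --grip_force 60

```text
clock: 14.2
tcp_pos: [0.575, -0.0004, 0.1421]
orientation: [0.0, 1.0, -0.0, 0.001]
wrist_force: [-3.1, 1.0, 12.3]
finger_gap: 0.0502
grip_force: 64.4
```

Emit:
step_arm --moves '[[[0,0,1],[0,0,0],45],[[0,0,2],[0,0,0],45],[[0,0,2],[0,0,0],45],[[0,0,2],[0,0,0],45],[[0,0,2],[0,0,0],45],[[0,0,2],[0,0,0],45]]'

```text
clock: 14.7
tcp_pos: [0.5752, -0.0004, 0.1419]
orientation: [0.0, 1.0, -0.0, 0.002]
wrist_force: [-6.5, 2.9, 21.9]
finger_gap: 0.05
grip_force: 65.4
```

```bash
python3 - <<'E'
from h import *
go((.575,0,.142),0)
im=snap("scene","s5.png"); cv2.imwrite('pics/s5c.png',cv2.resize(im[190:290,225:345],None,fx=6,fy=6,interpolation=cv2.INTER_CUBIC)[:,:,::-1])
E
```

```text
t 14.7 tcp [ 5.752e-01 -4.000e-04  1.419e-01] shift [-0.2 -0.4 -0.1] turn [ 0.    -0.004 -0.   ] F [-6.5  2.9 21.9] gap 0.05
```

View pics/s5c.png

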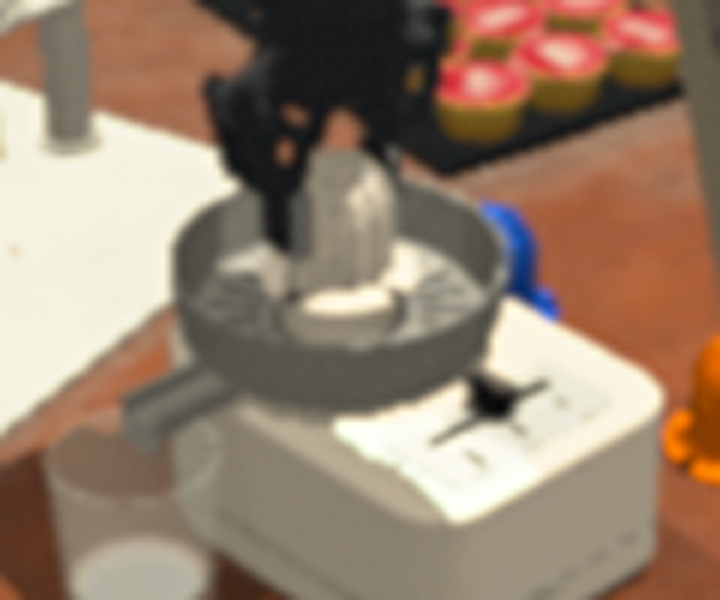

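The crop shows the cone seated low in the dish with its flange at about (345,300), still gripped, and the selector at (490,395) near the middle of its slot. The force rose about 10 N over 0.2 mm, which is the bottom stop.

```bash
python3 -c "
from workcell import env
print(env.hand_in())"
```

```text
the job is handed in; nothing more can be done
None
```

I set the pulp selector at the middle tick (about 1–2.5 mm off by camera), meshed the larger cone on the stem and handed the job in with the cone still gripped and pressed to its bottom stop; no verdict came back.

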